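# Find the candle-jar lid that rocks and press it home

## Robot

A 6-joint arm with a two-finger parallel gripper is mounted at the origin on the work surface. World frame = base frame: x ahead of the robot, y to its left, z up, the work surface at z = 0. Lengths are in m, angles in rad, forces in N, time in s.
With the tool pointing down it reaches from about 0.325 to 0.925 m from the base axis. Payload 3.1 kg.
Tool frame: the origin (TCP) lies midway between the tips of the shut fingers; the grasp point (between the pads) lies 19 mm behind it; z points along the fingers, y is the line along which they close (so a half turn about z gives the same grasp; the last joint's range is limited). The gripper opens to 85 mm and grips with 20 to 120 N. Pads are 22 mm wide; open, the fingers measure 114 mm over their backs; the gripper's body (76 mm by 85 mm) begins 54 mm behind the grasp point. The pads swing forward as they close: fully open they stand 13 mm farther back than shut.
Start: joints at [1.156, 0.217, 1.613, -0, 1.311, -0.112], TCP at [0.186, 0.597, 0.231] pointing down, gripper open.
Joint ranges: [-2.75, 2.75], [-0.78, 2.1], [0.31, 2.55], [-1.13, 4.27], [0.13, 2.63], [-2.58, 2.58]. Speed limits (rad/s): [2.79, 2.79, 3.14, 3.14, 3.14, 3.14].

## Interface

Orientations are given as a rotation vector (axis times angle).
In Python, from bench import sense, viewer, ticket gives the robot as it stands.
- The arm moves only by the tool apply_moves, never from a script. Its argument "steps" is a list of rows, each a list of 7 numbers: the shift along the tool's x, y, z in cm, then the turn, a rotation vector about the tool's x, y, z in rad, then the opening, from -1 (shut) to 1 (fully open), so that 0 is half open. In form: [[tx, ty, tz, rx, ry, rz, jaw], ...]. A call has 1 to 20 rows; each row shifts and turns the commanded pose from where the row before left it, along the tool's axes as they then stand; what a row does not reach is not made up. A row lasts 1/10 s, in which the tool goes at most 50 mm and 8.59 degrees, less where a joint would pass 70% of its speed; a pose out of reach is approached as far as the arm can. A call is refused whole if a number of a shift passes 5 or a number of a turn 0.15, either way. A call with a gripper value outside its range is refused whole. The fingers move at their own pace and stop on an object; "grip_force" is the grip in N (left out, the last holds). Time passes only in rows, so rows that do not move let the fingers close. It gives the time, the measured TCP pose, the force, the opening and the grip force at its end, in the units of the state.
- sense(): the state, without advancing time (a new reading comes with each control period).
- viewer.camera(name): name is "side" or "top" or "wrist"; returns (picture, depth): 384x512x3 uint8, red, green, blue; 384x512 float32, m along the optical axis (not along the pixel's ray), 0 where there is no reading.
- viewer.camera_info(name): a dict with "fx", "fy", "cx", "cy" (pixels), "world_from_camera" (4x4, takes a point from camera to world coordinates). Camera axes: x right, y down, z forward; pixel columns grow to the right and rows downward; lengths in m; the calibration is good to about 2 mm. A picture is of the moment at which its call begins: read the wrist's pose just before it. camera_info takes no time and is no camera call; for the wrist camera it gives the pose at the moment of the call.
- ticket.hand_in(): hands the job in; it is judged then, once.
Trained networks look in the newest picture that a camera, given by its name, has taken for a name from the list of things; names that differ only in an ending like _2 or _b are one class to them, and where a whole thing is asked for, a point or a joint stands for the part that bears it (a point fixed in the world has none). Each returns a list of dicts, best first, with "conf" (0 to 1); they miss things now and then, are a little off and sometimes report something else, mostly with a low value. They report only what shows in the picture. A call takes as long as a camera call. They do not tell look-alikes from the thing itself.
- viewer.trace(camera, thing): "mask" (384x512 bool, what is visible of it) and "bbox" ([left, top, right, bottom] in pixels, round what is visible of it).
The state is a dict: "time_s": time; "q": joint angles; "qvel": joint speeds; "joint_torque": joint torques, N m; "tcp_pos": TCP position; "eef_rot": TCP orientation; "contact_force": force on the tool from outside, world axes, zero at the start; "moment": the same for the moment, N m; "finger_gap": finger opening in m; "grasp_force": force on a finger pad.
Only numpy, scipy, OpenCV 4.12 (cv2) and the standard library are available. Lean on these libraries where they do the work, as an engineer would, in place of code of your own. Each camera call takes 0.05 s, during which the arm holds its last target. There are 200 camera calls.

## Task

Four candle jars stand on the display board, and the wooden lid of one of them is not seated: it rocks when a fingertip presses near its edge, while the other three sit firm. Press round the edges of the lids to find the one that rocks, press it straight down until it is fully home and flush like the others, and finish with the fingertips still holding that lid down, so that it can be taped (the program ends while it is pressing). Only press: lift and pinch nothing, do not slide lids off, do not press so hard that the glass would crack, and leave everything else where it stands.

Things in the scene. Friction and masses are not known exactly. Their poses are not given: they have to be found in the camera images.
- board: Fixed wooden board, 250 (its x) x 400 (its y) x 18 mm, on the table; origin: centre of its underside, z up. Four fixed glass candle jars, 84 mm outside diameter, wall 6 mm, stand in it at (x, y) = (-63, -77), (-63, 77), (63, -77), (63, 77) mm; their rims are 110 mm above the table.
- lid_0: Flat round wooden lid on one of the jars (which one differs), one of four alike: 89 mm diameter, 12 mm thick, 56 to 91 g, loose, with a 9 mm deep plug below that centres it in the jar's mouth with under 1 mm play. Origin: centre of the underside of the disc, z up; the flat top is 12 mm above it. Seated, it lies flat on the rim: top 122 mm above the table.
- lid_1: Lid like lid_0. For all four: a seated lid gives less than 1 mm wherever it is pressed. The one that rocks (any of the four) rests level but 3 to 3.6 mm too high, on two bumps of the jar's seal at opposite ends of an unknown diameter, and see-saws about that line; let go, it comes back to level.
- lid_2: Lid like lid_0. For all four: on the one that rocks, a press of 1 to 4 N some 30 mm off centre tips it by up to 0.09 rad: the pressed place stops 1 mm (beside the line of the bumps) to 3.5 mm (on that line, where it feels firm) above the top of a seated lid. Three presses 120 degrees apart stop at heights that differ by 1 mm or more; on a seated lid they agree.
- lid_3: Lid like lid_0. For all four: on the one that rocks, 15 to 20 N straight down on its middle push the seal down for good; the lid sinks 3 to 3.6 mm and stops dead on the rim, where it stays. Up to 10 N in the middle do not move it.
- mini_pumpkin: White ceramic mini pumpkin, 54 mm diameter, 43 mm high, loose, standing between the four jars. Origin: centre of its underside. Not part of the job.
- cat: Black cat figurine, 44 mm wide, 84 mm high, loose, on one end of the board. Origin: centre of its underside. Not part of the job.
- soap: Bar of soap with a paper band, 75 x 50 x 24 mm, loose, on the other end of the board. Origin: centre of its underside. Not part of the job.
- pumpkin: White ceramic pumpkin, 124 mm diameter, 99 mm high, fixed, on the table. Origin: centre of its underside. Not part of the job.
- pillar_candle: Cream LED pillar candle, 60 mm diameter, 122 mm high, loose, on the table. Origin: centre of its underside. Not part of the job.
- house: White ceramic house with a grey roof, 50 x 60 x 90 mm, fixed, on the table. Origin: centre of its underside. Not part of the job.
- match_box: Flat paper box, 110 x 65 x 18 mm, loose, on the table. Origin: centre of its underside. Not part of the job.
There are look-alikes about, which are no part of the job. What is shaped like the lid_3 but green is not meant.

How it is judged:
By the outcome, as a careful person would: the job done as asked, in the order asked, and still so for the second after the job is handed in, while the arm keeps its last pose, push and grip.
It also fails if it takes over 67 s, if anything falls off the work surface, if the arm or the gripper's body presses on something with over 40 N, if the wrist force passes 120 N, or if a joint passes its speed limit or range.

## Working session

There is one attempt and no reset: what is moved stays moved. The work goes in short steps, Python scripts to look and compute and a tool call to move; the robot and the scene stay as the last step left them, time stands still between calls to the robot, and variables do not carry over. Pictures are saved under pics/ and viewed, at most 10 in all, crops included, and the job is handed in when it is done.

Besides the shell and the picture viewer there is one more tool, called after "Call:" in YAML: its name, and indented under it one key for each argument. apply_moves: Moves the arm, as the interface text tells. Its arguments: {"type":"object","properties":{"steps":{"type":"array","items":{"type":"array","items":{"type":"number"}}},"grip_force":{"type":"number"}},"required":["steps"]}

```bash
mkdir -p pics
cat > h.py <<'E'
import numpy as np, cv2
from bench import sense, viewer, ticket
def shot(c,fn):
    i=viewer.camera_info(c); p,d=viewer.camera(c)
    cv2.imwrite('pics/'+fn,p[:,:,::-1]); return p,d,i
def cloud(d,i):
    v,u=np.mgrid[:384,:512]
    P=np.stack([(u-i['cx'])/i['fx']*d,(v-i['cy'])/i['fy']*d,d,np.ones_like(d)],-1)
    return (P@np.array(i['world_from_camera']).T)[...,:3]
E
python3 - <<'E'
from h import *
p,d,i=shot('top','top1.png'); W=cloud(d,i); np.save('W.npy',W)
s=sense(); print(s['tcp_pos'],s['eef_rot'],s['finger_gap'],s['contact_force'])
for t in ['lid_0','cat','soap','mini_pumpkin','board']:
    for r in viewer.trace('top',t):
        m=r['mask']; w=W[m&(d>0)]; print(t,round(r['conf'],2),r['bbox'],np.median(w,0).round(4), w.min(0).round(3),w.max(0).round(3))
E
```

```text
[0.18605057 0.5958298  0.22996412] [-0.47377805 -3.10505343  0.00362476] 0.08528521807263949 [ 0.08607071 -0.88496842 -0.7340187 ]
lid_0 0.98 [202.4, 190.3, 233.1, 219.6] [0.5303 0.1043 0.1261] [0.491 0.064 0.12 ] [0.571 0.145 0.132]
lid_0 0.96 [221.8, 147.7, 250.1, 180.9] [0.6482 0.0601 0.1227] [0.607 0.019 0.003] [0.715 0.103 0.129]
lid_0 0.88 [346.6, 231.3, 373.4, 257.9] [ 0.3997 -0.3185  0.0174] [ 0.357 -0.364 -0.005] [ 0.443 -0.275  0.023]
lid_0 0.82 [268.4, 164.8, 298.8, 196.3] [ 0.5967 -0.0831  0.1224] [ 0.552 -0.135 -0.001] [ 0.659 -0.039  0.129]
lid_0 0.75 [254.1, 209.8, 285.7, 237.5] [ 0.4785 -0.0393  0.1225] [ 0.429 -0.084  0.015] [0.526 0.007 0.128]
lid_0 0.69 [131.7, 132.6, 159.3, 159.0] [0.7322 0.3435 0.0176] [0.69  0.301 0.001] [0.773 0.388 0.025]
lid_0 0.62 [336.6, 139.4, 363.6, 165.9] [ 0.6872 -0.2979  0.0171] [ 0.645 -0.343 -0.004] [ 0.732 -0.255  0.024]
cat 0.72 [286.2, 223.7, 301.3, 238.1] [ 0.4457 -0.1048  0.0547] [ 0.421 -0.133  0.014] [ 0.468 -0.078  0.122]
soap 0.96 [196.6, 160.2, 220.1, 183.5] [0.6402 0.1446 0.0423] [0.601 0.115 0.016] [0.682 0.182 0.048]
mini_pumpkin 0.53 [243.2, 186.7, 259.8, 201.4] [0.5588 0.0123 0.0501] [ 0.535 -0.012  0.017] [0.585 0.038 0.064]
board 0.8 [178.6, 137.4, 326.5, 254.2] [0.553  0.0049 0.0187] [ 0.379 -0.216 -0.004] [0.751 0.244 0.13 ]
board 0.55 [286.3, 226.2, 298.7, 239.1] [ 0.4456 -0.105   0.0587] [ 0.421 -0.131  0.02 ] [ 0.465 -0.082  0.103]
```

View pics/top1.png

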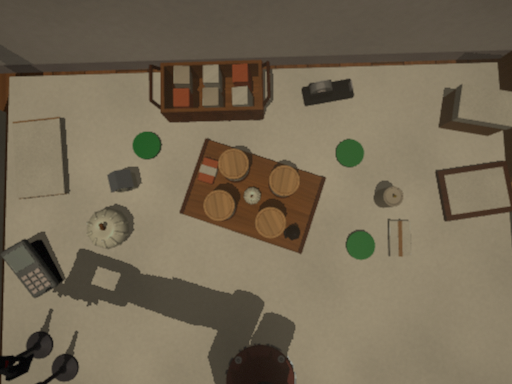

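The four wooden lids on the board are at about pixels (219,205), (233,163), (284,180) and (271,222), and the green discs are look-alikes. The lid at (219,205) reads about 3.5 mm higher than the others, so I'll check it by touch first.

Run:
```python
from h import *
from scipy.spatial.transform import Rotation as Ro
W=np.load('W.npy').reshape(-1,3)
C=[]
for c in [(.530,.104),(.648,.060),(.597,-.083),(.4785,-.039)]:
    w=W[(np.hypot(W[:,0]-c[0],W[:,1]-c[1])<.06)&(W[:,2]>.115)]
    (x,y),r=cv2.minEnclosingCircle(w[:,:2].astype(np.float32)); C.append((x,y)); print(w[:,:2].mean(0).round(4),round(x,4),round(y,4),round(r,4),len(w),np.median(w[:,2]).round(4))
C=np.array(C);print([np.linalg.norm(C[k]-C[(k+1)%4]).round(4) for k in range(4)])
s=sense();R=Ro.from_rotvec(s['eef_rot']);print(R.as_matrix().round(3))
print('tool shift cm',R.inv().apply(np.r_[C[0],.15]-s['tcp_pos'])*100)
```

```text
[0.5303 0.1041] 0.5305 0.1042 0.0444 762 0.1259
[0.6481 0.0609] 0.6485 0.0612 0.0444 744 0.1226
[ 0.5956 -0.0829] 0.5959 -0.0833 0.0444 750 0.1225
[ 0.4816 -0.0315] 0.4778 -0.0404 0.0444 1565 1.1605
[np.float64(0.1256), np.float64(0.1538), np.float64(0.1257), np.float64(0.1539)]
[[-0.955  0.298 -0.   ]
 [ 0.298  0.955 -0.001]
 [ 0.    -0.001 -1.   ]]
tool shift cm [-47.54004504 -36.70317706   8.11010793]
```

Call:
apply_moves:
  steps:
    - [-2.97,-2.45,0,0,0,0,-1]
    - [-2.97,-2.45,0,0,0,0,-1]
    - [-2.97,-2.45,0,0,0,0,-1]
    - [-2.97,-2.45,0,0,0,0,-1]
    - [-2.97,-2.45,0,0,0,0,-1]
    - [-2.97,-2.45,0,0,0,0,-1]
    - [-2.97,-2.45,0,0,0,0,-1]
    - [-2.97,-2.45,0,0,0,0,-1]
    - [-2.97,-2.45,0,0,0,0,-1]
    - [-2.97,-2.45,0,0,0,0,-1]
    - [-2.97,-2.45,0,0,0,0,-1]
    - [-2.97,-2.45,0,0,0,0,-1]
    - [-2.97,-2.45,0,0,0,0,-1]
    - [-2.97,-2.45,0,0,0,0,-1]
    - [-2.97,-2.45,0,0,0,0,-1]
    - [0,0,0,0,0,0,-1]
    - [0,0,0,0,0,0,-1]
    - [0,0,0,0,0,0,-1]

```text
time_s: 2.1
tcp_pos: [0.5014, 0.1136, 0.2311]
eef_rot: [-0.473, -3.105, -0.001]
contact_force: [-0.0, -0.9, -0.1]
finger_gap: 0.0
grasp_force: 0.0
```

Call:
apply_moves:
  steps:
    - [0,0,3,0,0,0,-1]
    - [0,0,3,0,0,0,-1]
    - [0,0,2,0,0,0,-1]
    - [0,0,1.5,0,0,0,-1]
    - [0,0,0.5,0,0,0,-1]
    - [0,0,0,0,0,0,-1]
    - [0,0,0,0,0,0,-1]
    - [0,0,0.1,0,0,0,-1]
    - [0,0,0.1,0,0,0,-1]
    - [0,0,0.1,0,0,0,-1]
    - [0,0,0.1,0,0,0,-1]
    - [0,0,0.1,0,0,0,-1]
    - [0,0,0,0,0,0,-1]
    - [0,0,0,0,0,0,-1]

```text
time_s: 3.5
tcp_pos: [0.502, 0.1129, 0.1262]
eef_rot: [-0.474, -3.105, 0.0]
contact_force: [0.4, -0.7, -0.7]
finger_gap: -0.0003
grasp_force: 0.0
```

Call:
apply_moves:
  steps:
    - [0,0,0.1,0,0,0,-1]
    - [0,0,0,0,0,0,-1]
    - [0,0,0,0,0,0,-1]

```text
time_s: 3.8
tcp_pos: [0.5019, 0.113, 0.1252]
eef_rot: [-0.474, -3.106, 0.0]
contact_force: [-0.2, 0.4, -0.7]
finger_gap: 0.0001
grasp_force: 0.0
```

Call:
apply_moves:
  steps:
    - [0,0,0.1,0,0,0,-1]
    - [0,0,0,0,0,0,-1]
    - [0,0,0,0,0,0,-1]

```text
time_s: 4.1
tcp_pos: [0.502, 0.113, 0.1243]
eef_rot: [-0.474, -3.106, -0.0]
contact_force: [-0.5, 0.4, 0.2]
finger_gap: 0.0
grasp_force: 0.1
```

Call:
apply_moves:
  steps:
    - [0,0,0.05,0,0,0,-1]
    - [0,0,0,0,0,0,-1]
    - [0,0,0,0,0,0,-1]

```text
time_s: 4.4
tcp_pos: [0.5019, 0.113, 0.1238]
eef_rot: [-0.474, -3.106, -0.0]
contact_force: [0.1, 0.4, 1.5]
finger_gap: 0.0001
grasp_force: 0.2
```

Call:
apply_moves:
  steps:
    - [0,0,0.05,0,0,0,-1]
    - [0,0,0,0,0,0,-1]
    - [0,0,0,0,0,0,-1]

```text
time_s: 4.7
tcp_pos: [0.502, 0.113, 0.1235]
eef_rot: [-0.474, -3.106, -0.0]
contact_force: [-0.2, 0.5, 1.8]
finger_gap: -0.0002
grasp_force: 1.0
```

Call:
apply_moves:
  steps:
    - [0,0,0.05,0,0,0,-1]
    - [0,0,0,0,0,0,-1]
    - [0,0,0,0,0,0,-1]

```text
time_s: 5.0
tcp_pos: [0.5021, 0.113, 0.1233]
eef_rot: [0.474, 3.106, 0.0]
contact_force: [-3.0, -1.2, 5.2]
finger_gap: 0.0
grasp_force: 2.8
```

Call:
apply_moves:
  steps:
    - [0,0,-0.8,0,0,0,-1]
    - [-2.25,1.3,0,0,0,0,-1]
    - [-2.25,1.3,0,0,0,0,-1]
    - [0,0,0,0,0,0,-1]
    - [0,0,0.3,0,0,0,-1]
    - [0,0,0.1,0,0,0,-1]
    - [0,0,0.05,0,0,0,-1]
    - [0,0,0,0,0,0,-1]
    - [0,0,0,0,0,0,-1]

```text
time_s: 5.9
tcp_pos: [0.5523, 0.1243, 0.1263]
eef_rot: [-0.474, -3.106, 0.0]
contact_force: [0.1, 0.1, 0.3]
finger_gap: -0.0
grasp_force: 0.0
```

Call:
apply_moves:
  steps:
    - [0,0,0.05,0,0,0,-1]
    - [0,0,0,0,0,0,-1]
    - [0,0,0,0,0,0,-1]

```text
time_s: 6.2
tcp_pos: [0.5527, 0.1244, 0.1259]
eef_rot: [0.474, 3.106, 0.0]
contact_force: [0.7, -0.1, -0.6]
finger_gap: 0.0001
grasp_force: 0.0
```

Call:
apply_moves:
  steps:
    - [0,0,0.05,0,0,0,-1]
    - [0,0,0,0,0,0,-1]
    - [0,0,0,0,0,0,-1]

```text
time_s: 6.5
tcp_pos: [0.5527, 0.1244, 0.1252]
eef_rot: [-0.474, -3.106, 0.0]
contact_force: [0.1, -0.0, 0.7]
finger_gap: -0.0001
grasp_force: 0.0
```

Call:
apply_moves:
  steps:
    - [0,0,0.05,0,0,0,-1]
    - [0,0,0,0,0,0,-1]
    - [0,0,0,0,0,0,-1]

```text
time_s: 6.8
tcp_pos: [0.5529, 0.1243, 0.125]
eef_rot: [0.474, 3.105, 0.0]
contact_force: [-0.8, 0.3, 1.0]
finger_gap: 0.0003
grasp_force: 0.7
```

Call:
apply_moves:
  steps:
    - [0,0,0.05,0,0,0,-1]
    - [0,0,0,0,0,0,-1]
    - [0,0,0,0,0,0,-1]

```text
time_s: 7.1
tcp_pos: [0.5532, 0.1243, 0.1248]
eef_rot: [0.474, 3.105, 0.0]
contact_force: [0.8, -0.5, 4.5]
finger_gap: 0.0
grasp_force: 1.8
```

Call:
apply_moves:
  steps:
    - [0,0,0.03,0,0,0,-1]
    - [0,0,0,0,0,0,-1]
    - [0,0,0,0,0,0,-1]

```text
time_s: 7.4
tcp_pos: [0.5534, 0.1243, 0.1247]
eef_rot: [0.474, 3.104, 0.0]
contact_force: [0.2, -0.1, 5.1]
finger_gap: 0.0004
grasp_force: 2.6
```

Call:
apply_moves:
  steps:
    - [0,0,-0.7,0,0,0,-1]
    - [0,-2.6,0,0,0,0,-1]
    - [0,-2.6,0,0,0,0,-1]
    - [0,0,0,0,0,0,-1]
    - [0,0,0.4,0,0,0,-1]
    - [0,0,0.1,0,0,0,-1]
    - [0,0,0.1,0,0,0,-1]
    - [0,0,0,0,0,0,-1]
    - [0,0,0,0,0,0,-1]

```text
time_s: 8.3
tcp_pos: [0.5373, 0.0752, 0.125]
eef_rot: [-0.473, -3.106, -0.0]
contact_force: [-0.1, -0.2, 1.1]
finger_gap: -0.0001
grasp_force: 0.4
```

Call:
apply_moves:
  steps:
    - [0,0,0.05,0,0,0,-1]
    - [0,0,0,0,0,0,-1]
    - [0,0,0,0,0,0,-1]

```text
time_s: 8.6
tcp_pos: [0.5375, 0.075, 0.1248]
eef_rot: [0.474, 3.105, 0.001]
contact_force: [0.2, 0.8, 1.2]
finger_gap: 0.0
grasp_force: 0.9
```

Call:
apply_moves:
  steps:
    - [0,0,0.05,0,0,0,-1]
    - [0,0,0,0,0,0,-1]
    - [0,0,0,0,0,0,-1]

```text
time_s: 8.9
tcp_pos: [0.5377, 0.0749, 0.1246]
eef_rot: [0.474, 3.105, 0.001]
contact_force: [-0.8, 1.0, 4.7]
finger_gap: -0.0004
grasp_force: 2.3
```

Press heights on this lid at about 5 N were 123.3, 124.7 and 124.6 mm, so it rocks. Next I'll press its middle.

Call:
apply_moves:
  steps:
    - [0,0,-0.7,0,0,0,-1]
    - [0.8,1.3,0,0,0,0,-1]
    - [0.77,1.28,0,0,0,0,-1]
    - [0,0,0,0,0,0,-1]
    - [0,0,0.4,0,0,0,-1]
    - [0,0,0.1,0,0,0,-1]
    - [0,0,0.1,0,0,0,-1]
    - [0,0,0.05,0,0,0,-1]
    - [0,0,0,0,0,0,-1]
    - [0,0,0,0,0,0,-1]

```text
time_s: 9.9
tcp_pos: [0.5294, 0.1041, 0.1251]
eef_rot: [-0.475, -3.104, -0.001]
contact_force: [-3.5, 1.6, 4.9]
finger_gap: 0.0002
grasp_force: 2.6
```

Call:
apply_moves:
  steps:
    - [0,0,0.05,0,0,0,-1]
    - [0,0,0.05,0,0,0,-1]
    - [0,0,0,0,0,0,-1]
    - [0,0,0,0,0,0,-1]

```text
time_s: 10.3
tcp_pos: [0.5295, 0.1041, 0.125]
eef_rot: [-0.475, -3.104, -0.001]
contact_force: [-4.9, 0.1, 9.3]
finger_gap: -0.0003
grasp_force: 4.8
```

Call:
apply_moves:
  steps:
    - [0,0,0.05,0,0,0,-1]
    - [0,0,0.05,0,0,0,-1]
    - [0,0,0,0,0,0,-1]
    - [0,0,0,0,0,0,-1]

```text
time_s: 10.7
tcp_pos: [0.5295, 0.1042, 0.1246]
eef_rot: [-0.474, -3.103, -0.0]
contact_force: [-6.7, 0.9, 12.6]
finger_gap: 0.0002
grasp_force: 6.2
```

Call:
apply_moves:
  steps:
    - [0.05,0,0.05,0,0,0,-1]
    - [0.05,0,0.05,0,0,0,-1]
    - [0,0,0,0,0,0,-1]
    - [0,0,0,0,0,0,-1]

```text
time_s: 11.1
tcp_pos: [0.5294, 0.1041, 0.1241]
eef_rot: [0.474, 3.105, 0.0]
contact_force: [-5.3, 0.4, 13.0]
finger_gap: -0.0001
grasp_force: 6.3
```

Call:
apply_moves:
  steps:
    - [0,0,0.05,0,0,0,-1]
    - [0,0,0.05,0,0,0,-1]
    - [0,0,0,0,0,0,-1]
    - [0,0,0,0,0,0,-1]

```text
time_s: 11.5
tcp_pos: [0.5295, 0.1042, 0.1231]
eef_rot: [0.475, 3.105, 0.0]
contact_force: [-6.1, 0.4, 12.3]
finger_gap: 0.0003
grasp_force: 6.4
```

Call:
apply_moves:
  steps:
    - [0,0,0.05,0,0,0,-1]
    - [0,0,0.05,0,0,0,-1]
    - [0,0,0,0,0,0,-1]
    - [0,0,0,0,0,0,-1]

```text
time_s: 11.9
tcp_pos: [0.5294, 0.1042, 0.1221]
eef_rot: [-0.475, -3.105, -0.0]
contact_force: [-4.8, -0.5, 13.5]
finger_gap: 0.0002
grasp_force: 6.5
```

Sinking as expected; continue until it stops.

Call:
apply_moves:
  steps:
    - [0,0,0.05,0,0,0,-1]
    - [0,0,0.05,0,0,0,-1]
    - [0,0,0,0,0,0,-1]
    - [0,0,0,0,0,0,-1]

```text
time_s: 12.3
tcp_pos: [0.5294, 0.1042, 0.122]
eef_rot: [-0.474, -3.105, -0.0]
contact_force: [-7.6, 0.7, 17.6]
finger_gap: -0.0
grasp_force: 8.7
```

Call:
apply_moves:
  steps:
    - [0.03,0,0.05,0,0,0,-1]
    - [0.02,0,0,0,0,0,-1]
    - [0,0,0,0,0,0,-1]
    - [0,0,0,0,0,0,-1]

```text
time_s: 12.7
tcp_pos: [0.5294, 0.1042, 0.122]
eef_rot: [0.474, 3.105, -0.0]
contact_force: [-7.4, 0.3, 17.8]
finger_gap: -0.0001
grasp_force: 9.3
```

Call:
apply_moves:
  steps:
    - [0.05,0,0.04,0,0,0,-1]
    - [0.05,0,0,0,0,0,-1]
    - [0,0,0,0,0,0,-1]
    - [0,0,0,0,0,0,-1]

```text
time_s: 13.1
tcp_pos: [0.5294, 0.1042, 0.122]
eef_rot: [0.474, 3.103, -0.001]
contact_force: [-6.8, -1.4, 18.0]
finger_gap: 0.0002
grasp_force: 9.3
```

Run:
```python
from h import *
for c in ['top','side']:
    p,d,i=shot(c,c+'2.png'); W=cloud(d,i).reshape(-1,3)
    for q in [(.5304,.1042),(.6483,.061),(.5957,-.083),(.478,-.040)]:
        r=np.hypot(W[:,0]-q[0],W[:,1]-q[1]); w=W[(r<.042)&(abs(W[:,2]-.1235)<.0065)]
        if len(w)>20: print(c,q,len(w),np.median(w[:,2]).round(4),np.linalg.lstsq(np.c_[w[:,:2],np.ones(len(w))],w[:,2],rcond=None)[0][:2].round(3))
s=sense();print(s['contact_force'],s['tcp_pos'])
```

```text
top (0.5304, 0.1042) 23 0.1228 [0.058 0.065]
top (0.6483, 0.061) 661 0.1229 [0.002 0.005]
top (0.5957, -0.083) 671 0.1228 [ 0.001 -0.004]
top (0.478, -0.04) 692 0.1228 [-0.003  0.008]
side (0.5304, 0.1042) 296 0.1229 [ 0.003 -0.002]
side (0.6483, 0.061) 365 0.1225 [-0.004 -0.005]
side (0.5957, -0.083) 475 0.1227 [ 0.008 -0.008]
side (0.478, -0.04) 470 0.1227 [ 0.002 -0.004]
[-7.75213742 -0.91008347 18.62884516] [0.52941491 0.10421622 0.12199432]
```

View pics/side2.png

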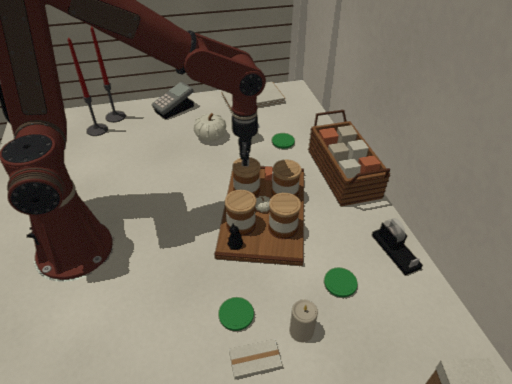

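The lid under the gripper, at pixel (246,170), is level and flush with the other three (122.9 mm against 122.5–122.7 mm). Everything else stands as it did, and the arm is holding about 18 N.

```bash
python3 -c "
from bench import ticket
print(ticket.hand_in())"
```

```text
the job is handed in; nothing more can be done
None
```

I found the rocking lid (on the jar at x 0.53, y 0.10 m), pressed it about 3 mm down until it was flush, and handed in at about 13 s with the fingertips holding it at about 18 N; the other three lids I checked only by camera height, not by pressing.

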